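Set the grinder's air valve and lock it

TASK

Set the air valve for the hand grinder: turn the black knob clockwise until its yellow pointer is in line with the red clip on the dial, then turn the steel lock ring under the knob clockwise by its lever until it stops, so that the ring is tight and the setting is kept. Leave the red clip where it is and do not disturb the other things on the bench.

Things in the scene. Friction and masses are not known exactly. Their poses are not given: they have to be found in the camera images.
- valve: Air valve fixed to the bench: steel plate 150 x 150 x 10 mm, aluminium block 90 x 90 mm, on it a white dial 112 mm across, top 63 mm above the bench. Fittings reach 93 mm from the middle, up to 53 mm high. Origin: on the bench, on the vertical axis shared by dial, ring, knob and clip; z up. Place and yaw vary. Angles below: about this axis from the valve's x axis, anticlockwise from above.
- knob_grip (a point): Point on the axis, 112 mm above the bench, half-way up the free part of the knob. The knob is round, black, fluted, 48 mm in diameter, from 88 to 126 mm above the bench; it can be gripped from above across any diameter.
- flow_knob (a joint): Angle of the knob in rad, 0 to 4.0 between stops, growing clockwise seen from above; the pointer stands at angle 2.0 minus this value in the valve's frame. In line with the clip when equal to red_clip. Friction about 0.05 N m, it stays where it is left; the tight lock ring makes it very stiff.
- pointer_tip (a point): Tip of the yellow pointer, a flat bar 4 to 9 mm wide that turns with the knob just under its grip, 85 to 88 mm above the bench; the tip is 50 mm from the axis.
- red_clip (a joint): Angle of the red clip on the dial's rim in rad, counted like flow_knob. It is held by friction and shows the wanted setting; it is not to be moved.
- clip_face (a point): Where the pointer's tip has to come: 50 mm from the axis, 88 mm above the bench, 5 mm in front of the inner face of the red clip, an upright red tab 7 mm wide at the rim of the dial, 55 to 60 mm from the axis, reaching 94 mm above the bench.
- lock_ring (a joint): Angle of the lock ring in rad, 0 (loose) to 1.6 (stop, tight), growing clockwise seen from above. Its lever stands at angle 3.94 minus this value in the valve's frame: it sweeps the side facing the robot, away from pointer and clip. Friction 0.13 N m (1.5 N at the lever), rising to 0.2 N m over the last 0.15 rad, where it clamps the knob; it stays where it is left.
- lever_ball (a point): Centre of the black ball, 20 mm in diameter, at the end of the ring's lever, 100 mm from the axis, 84 mm above the bench. The lever is a steel bar 10 mm thick, level at the ball's height from the ball in to 60 mm from the axis, then cranked down 12 mm to the ring: steel, 58 mm in diameter, 66 to 78 mm above the bench, right under the knob.
- oil_bottle: Small amber oil bottle, 44 mm in diameter, 105 mm tall, standing behind the valve; origin: centre of its foot. Not to be disturbed.
- spanner_grip (a point): Open-ended spanner, 150 mm long, lying flat beside the valve; this point is on its handle. Not to be disturbed.
- marker_cross: Grey motion-capture marker: a flat cross 44 mm wide with a 16 mm ball on top, 27 mm tall in all, beside the valve; origin: centre of its underside. Not to be disturbed.
- air_grinder: Air hand grinder, a dark cylinder 180 mm long, 36 mm high, lying on the bench; origin: under its middle. Not to be disturbed.
- brush_grip (a point): Hand brush 180 mm long lying on the bench; this point is on its handle. Not to be disturbed.

How it is judged:
On the way, in this order (a step that is already met when the one before it is completed fails the run):
1. the pointer is in line with the red clip and the knob let go, while the lock ring is still loose (horizontal distance between pointer_tip and clip_face below 0.005 m and value of joint lock_ring below 1.3 rad and contact force between the fingers and flow_knob below 0.2 N), for 0.2 s.
2. the lock ring is turned tight against its stop (value of joint lock_ring above 1.5 rad), for 0.2 s.
At the end, for the whole second after the job is handed in: The pointer's tip is in line with the red clip within 5 mm (0.1 rad), set while the ring was loose; the lock ring is within 0.1 rad of its stop; the clip is within 4 mm of where it was (horizontal distance between pointer_tip and clip_face below 0.005 m and value of joint lock_ring above 1.5 rad and distance of clip_face from where it was at the start of the episode below 0.004 m); the robot touches nothing.
It fails at once if the red clip is moved (4 mm) (distance of clip_face from where it was at the start of the episode above 0.004 m).
It fails at once if a thing on the bench is disturbed (moved 25 mm) (distance of any of oil_bottle, spanner_grip, marker_cross, air_grinder, brush_grip from where it was at the start of the episode above 0.025 m).
It also fails if it takes over 54 s, if anything falls off the work surface, if the arm or the gripper's body presses on something with over 40 N, if the wrist force passes 120 N, or if a joint passes its speed limit or range.

ROBOT

A 6-joint arm with a two-finger parallel gripper is mounted at the origin on the work surface. World frame = base frame: x ahead of the robot, y to its left, z up, the work surface at z = 0. Lengths are in m, angles in rad, forces in N, time in s.
With the tool pointing down it reaches from about 0.3 to 0.825 m from the base axis. Payload 5.4 kg.
Tool frame: the origin (TCP) lies at the very end of the fingers, on their centre line; the grasp point (between the pads) lies 19 mm behind it; z points along the fingers, x is the direction in which the jaws open and shut, and the axes are right-handed (so a half turn about z gives the same grasp; the last joint's range is limited). The gripper opens to 92 mm and grips with 3 to 60 N. Pads are 20 mm wide; open, the fingers measure 128 mm over their backs; the gripper's body (75 mm by 189 mm) begins 69 mm behind the grasp point.
Start: joints at [-1.516, 0.158, 1.597, -0, 1.386, -0.21], TCP at [0.15, -0.555, 0.215] pointing down, gripper open.
Joint ranges: [-2.91, 2.91], [-0.94, 2.29], [0.18, 2.7], [-1.29, 4.43], [0.17, 2.64], [-3, 3]. Speed limits (rad/s): [2.57, 2.57, 3.14, 3.14, 3.14, 3.14].

INTERFACE

Orientations are given as a rotation vector (axis times angle).
In Python, from workcell import bot gives the robot as it stands. Calls block until the motion is done:
- bot.goto(position, orientation): joint-space move of the TCP to a pose.
- bot.line_to(position, rot=None, max_speed=0.15): straight line of the TCP; rot=None keeps the orientation; max_speed is the mean speed in m/s.
- bot.set_joints(angles): joint-space move.
- bot.set_gripper(opening, newtons=None): opening from 0.0 (shut) to 1.0 (fully open); newtons is the grip in N (None keeps the last); returns when the fingers have stopped.
- bot.hold(seconds).
- bot.inverse_kinematics(position, orientation): joint angles nearest the present ones, or None.
- bot.read_camera(name): name is "scene" or "top" or "wrist"; returns a dict with "pixels" (420x560x3 uint8, blue, green, red), "fx", "fy", "cx", "cy" (pixels), "R" (3x3) and "t" (3): a world point X has camera coordinates R X + t. Camera axes: x right, y down, z forward; pixel columns grow to the right and rows downward; lengths in m; the calibration is good to about 2 mm. The wrist camera is an equidistant fisheye: a pixel r from the principal point sees the ray r / f radians off the axis. A picture is of the moment at which its call begins. There is no depth.
A pose or a line that the arm cannot do raises bot.MotionError and nothing moves.
- bot.job_done(): hands the job in, once; it reports no verdict.
Readings, each from a call of its own:
- bot.current_clock(): time.
- bot.current_joints(): joint angles.
- bot.current_joint_vel(): joint speeds.
- bot.current_effort(): joint torques, N m.
- bot.current_ee_pos(): TCP position.
- bot.current_tool_rot(): TCP orientation.
- bot.current_contact_force(): force on the tool from outside, world axes, zero at the start.
- bot.current_ft_torque(): the same for the moment, N m.
- bot.current_opening(): opening from 0.0 (shut) to 1.0 (fully open).
Only numpy, scipy, OpenCV 4.12 (cv2) and the standard library are available. Lean on these libraries where they do the work, as an engineer would, in place of code of your own. Each camera call takes 0.05 s, during which the arm holds its last target. There are 200 camera calls.

## Working session

There is one attempt and no reset: what is moved stays moved. The work goes in short steps, each a Python script; the robot and the scene stay as the last script left them, time stands still between calls to the robot, and variables do not carry over. Pictures are saved under pics/ and viewed, about 8 in all and at most 12, crops included, and the job is handed in when it is done.

```bash
mkdir -p pics; ls; python3 - <<'E'
from workcell import bot
import cv2
for n in("top","scene"):
    c=bot.read_camera(n); cv2.imwrite(f"pics/{n}0.png",c["pixels"]); print(n,c["fx"],c["cx"],c["cy"],c["R"],c["t"])
print(bot.current_clock(),bot.current_tool_rot())
E
```

```text
pics
top 390.3572145049068 282.08563761530775 207.95680736911294 [[-0.02531107 -0.99966569 -0.00527838]
 [-0.98838215  0.02581624 -0.14978065]
 [ 0.14986684  0.00142595 -0.98870516]] [0.01685922 0.59356568 0.95551884]
scene 384.33491200772687 285.19509388562153 205.26641101126896 [[ 0.54108984  0.84095155 -0.00471942]
 [ 0.68741273 -0.44551787 -0.57356566]
 [-0.48444352  0.30710636 -0.81914599]] [-0.3468083  -0.36852856  1.29857779]
0.1 [-2.49425529e+00  1.90797409e+00  1.74699738e-03]
```

View pics/top0.png

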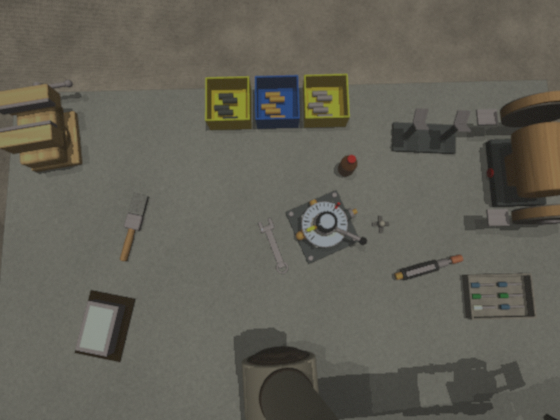

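View pics/scene0.png

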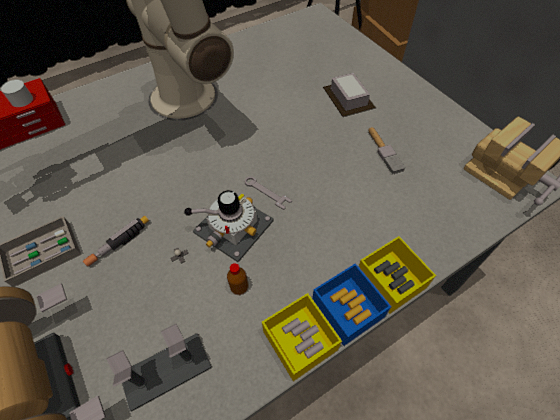

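Top view: valve near (326,223), lever ball at (363,241). Scene view: knob at (229,203), lever to the left. I'll enlarge both.

```bash
python3 - <<'E'
import cv2,numpy as np
a=cv2.imread("pics/top0.png")[180:270,280:400]; b=cv2.imread("pics/scene0.png")[175:265,175:295]
cv2.imwrite("pics/crop0.png",np.vstack([cv2.resize(i,None,fx=400/120,fy=400/120,interpolation=cv2.INTER_CUBIC) for i in(a,b)]))
E
```

```text
(no output)
```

View pics/crop0.png

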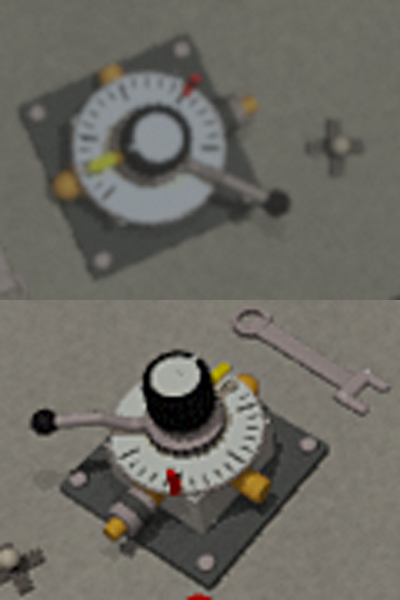

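```bash
cat > h.py <<'E'
from workcell import bot
import numpy as np, cv2
from scipy.spatial.transform import Rotation as Ro
def ray(c,u,v,z,fish=False):
    R,t=np.array(c["R"]),np.array(c["t"])
    p=np.array([(u-c["cx"])/c["fx"],(v-c["cy"])/c["fy"]])
    if fish:
        th=np.linalg.norm(p); d=np.r_[p/th*np.sin(th),np.cos(th)]
    else: d=np.r_[p,1]
    o=-R.T@t; w=R.T@d
    return o+w*(z-o[2])/w[2]
def down(yaw): # tool x at yaw in world, z down
    x=np.array([np.cos(yaw),np.sin(yaw),0]); z=np.array([0,0,-1.])
    return Ro.from_matrix(np.c_[x,np.cross(z,x),z]).as_rotvec()
E
python3 - <<'E'
from h import *
T=bot.read_camera("top")
def pt(x,y,z): return ray(T,280+x*.3,180+y*.3,z)
K=pt(158,137,.126); print("knob",K)
for n,p in dict(ball=(277,201,.084),tip=(90,164,.0865),clip=(191,84,.09),dialc=(150,146,.063)).items():
    X=pt(*p); d=X-K; print(n,X,np.hypot(*d[:2]),np.arctan2(d[1],d[0]))
S=bot.read_camera("scene")
def ps(x,y,z): return ray(S,175+x*.3,175+(y-300)*.3,z)
K2=ps(178,376,.126); print("knob",K2)
for n,p in dict(ball=(43,420,.084),clip=(173,481,.085)).items():
    X=ps(*p); d=X-K2; print(n,X,np.hypot(*d[:2]),np.arctan2(d[1],d[0]))
for p in [(187,36),(22,107),(93,279)]: print(pt(*p,.01))
print(bot.read_camera("wrist")["R"], bot.current_joints())
E
```

```text
knob [ 0.5476434  -0.10367162  0.126     ]
ball [ 0.50333188 -0.19305778  0.084     ] 0.0997667125513528 -2.0310231543507595
tip [ 0.53362566 -0.05774934  0.0865    ] 0.04801408025049067 1.8670618996450645
clip [ 0.59023534 -0.13365261  0.09      ] 0.052085824807327916 -0.6133468533585791
dialc [ 0.54821675 -0.10459844  0.063     ] 0.0010898324744803834 -1.0168023246276672
knob [ 0.55142472 -0.09943964  0.126     ]
ball [ 0.50312269 -0.19010251  0.084     ] 0.10272702797826265 -2.060311308072286
clip [ 0.60083036 -0.13537492  0.085     ] 0.06109223582377673 -0.6288481174790773
[ 0.64159352 -0.1436062   0.01      ]
[ 0.58766503 -0.01002565  0.01      ]
[ 0.4510401  -0.06162952  0.01      ]
[[ 0.26179344 -0.96512282 -0.00146147]
 [-0.92740587 -0.25198118  0.27644863]
 [-0.26717515 -0.07101706 -0.96102759]] [-1.51611968e+00  1.58731775e-01  1.59753428e+00 -1.43457786e-05
  1.38618852e+00 -2.10104254e-01]
```

```bash
python3 - <<'E'
from h import *
K=[.549,-.102]
for y in np.arange(-3,3.2,.5):
    q=bot.inverse_kinematics([*K,.097],down(y)); print(round(y,2),None if q is None else np.round(q,2))
bot.goto([.549-.06,-.102,.30],down(-0.5) ) if 0 else None
y0=0.6
bot.goto([*K,.27],down(y0))
c=bot.read_camera("wrist"); cv2.imwrite("pics/w1.png",c["pixels"]); np.save("w1.npy",c,allow_pickle=True)
print(bot.current_clock(),bot.current_joints(),c["fx"],c["cx"],c["cy"],-np.array(c["R"]).T@c["t"])
E
```

```text
-3.0 [-0.4   0.24  1.75  0.    1.15  2.6 ]
-2.5 [-0.4   0.24  1.75 -0.    1.15  2.1 ]
-2.0 [-0.4   0.24  1.75 -0.    1.15  1.6 ]
-1.5 [-0.4   0.24  1.75 -0.    1.15  1.1 ]
-1.0 [-0.4   0.24  1.75 -0.    1.15  0.6 ]
-0.5 [-0.4   0.24  1.75 -0.    1.15  0.1 ]
0.0 [-0.4   0.24  1.75 -0.    1.15 -0.4 ]
0.5 [-0.4   0.24  1.75 -0.    1.15 -0.9 ]
1.0 [-0.4   0.24  1.75 -0.    1.15 -1.4 ]
1.5 [-0.4   0.24  1.75 -0.    1.15 -1.9 ]
2.0 [-0.4   0.24  1.75 -0.    1.15 -2.4 ]
2.5 [-0.4   0.24  1.75 -0.    1.15 -2.9 ]
3.0 [-0.4   0.24  1.75 -0.    1.15  2.88]
2.4667 [-4.01615563e-01  8.32032244e-02  1.57032878e+00 -2.11136403e-04
  1.48830241e+00 -1.00001029e+00] 325.19226210127806 281.04938897520066 207.4120580245696 [ 0.50459808 -0.03871341  0.43865708]
```

View pics/w1.png

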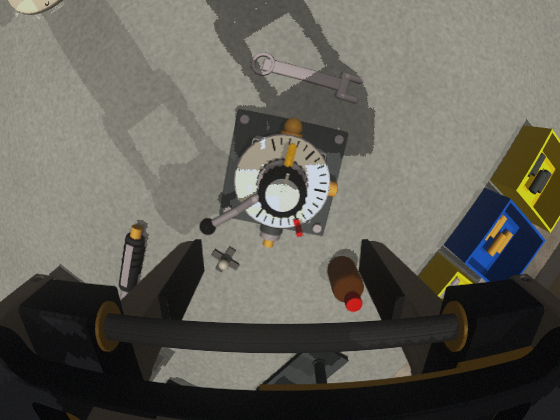

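Wrist view: knob top ≈ (283,195), pointer tip ≈ (292,145), clip ≈ (298,228), ball ≈ (207,227). Enlarging.

```bash
python3 - <<'E'
import cv2
cv2.imwrite("pics/w1c.png",cv2.resize(cv2.imread("pics/w1.png")[120:250,195:345],None,fx=4,fy=4,interpolation=cv2.INTER_CUBIC))
E
```

```text
(no output)
```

View pics/w1c.png

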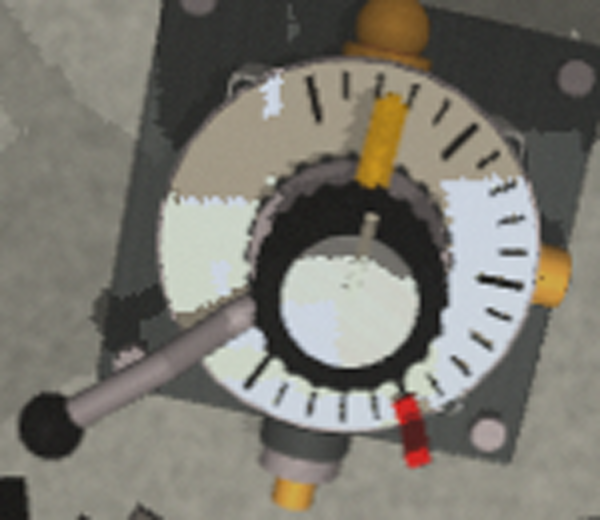

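```bash
python3 - <<'E'
from h import *
c=np.load("w1.npy",allow_pickle=True).item()
f=lambda x,y,z: ray(c,195+x/4,120+y/4,z,True)
D=f(350,245,.063); K=f(349,302,.126); print(D,K)
for n,p in dict(ball=(50,425,.084),tip=(393,95,.088),clip=(417,462,.094),clipb=(405,402,.066)).items():
    X=f(*p)
    for C in(D,K):
        d=X-C; print(n,np.round(X,4),np.hypot(*d[:2]),np.arctan2(d[1],d[0]))
E
```

```text
[ 0.54816758 -0.10033064  0.063     ] [ 0.54877667 -0.10201568  0.126     ]
ball [ 0.503  -0.1905  0.084 ] 0.10089300050394705 -2.0349584458150067
ball [ 0.503  -0.1905  0.084 ] 0.09966737752253702 -2.0479921622977555
tip [ 0.5315 -0.0556  0.088 ] 0.04774095147376609 1.9272980327886686
tip [ 0.5315 -0.0556  0.088 ] 0.049532622867893304 1.9269491118913966
clip [ 0.5956 -0.1361  0.094 ] 0.05940400536512556 -0.6471228983661421
clip [ 0.5956 -0.1361  0.094 ] 0.057910399324478855 -0.6302486430777956
clipb [ 0.5887 -0.1303  0.066 ] 0.050426857103126936 -0.6357756636313175
clipb [ 0.5887 -0.1303  0.066 ] 0.048946287609261195 -0.6154636956343753
```

```bash
python3 - <<'E'
from h import *
K=[.5487,-.1017]; y=0.9
bot.set_gripper(.76)
bot.goto([*K,.20],down(y)); bot.line_to([*K,.097])
print(bot.current_contact_force())
bot.set_gripper(0.3,25); print(bot.current_opening(),bot.current_contact_force())
for s in np.linspace(0,2.557,6)[1:]:
    bot.line_to([*K,.097],down(y-s)); 
    print(bot.current_clock(),np.round(bot.current_contact_force(),1),np.round(bot.current_ft_torque(),2))
bot.set_gripper(.76); bot.line_to([*K,.27]); 
c=bot.read_camera("wrist"); cv2.imwrite("pics/w2.png",c["pixels"]); np.save("w2.npy",c,allow_pickle=True)
t=bot.read_camera("top")["pixels"]
print(bot.current_clock(),bot.current_joints())
uv=lambda X:(lambda p,:p)(np.array(c["R"])@X+c["t"])
p=uv(np.array([*K,.09])); r=np.hypot(p[0],p[1]); th=np.arctan2(r,p[2]); u=(p[:2]/r*th*c["fx"]+[c["cx"],c["cy"]]).astype(int); print(u)
x0,y0=u[0]-75,max(u[1]-65,0); print(x0,y0)
cv2.imwrite("pics/w2c.png",cv2.resize(c["pixels"][y0:y0+130,x0:x0+150],None,fx=4,fy=4,interpolation=cv2.INTER_CUBIC))
E
```

```text
[-0.7245205   0.3970905   1.13165994]
0.5160129363556458 [-0.26899142 -0.18612752  2.99946461]
5.3167 [-0.9 -0.4  5.1] [-0.02  0.02 -0.06]
5.975 [-0.8  0.1  4.9] [-0.03  0.2  -0.09]
6.6333 [-0.   0.9  5.7] [-0.06  0.24 -0.11]
7.2917 [-0.7 -0.3  5.2] [ 0.04  0.22 -0.05]
7.95 [-2.  -0.5  6.2] [ 0.08  0.31 -0.05]
9.8583 [-3.99831619e-01  8.29117444e-02  1.57266146e+00  1.28323850e-06
  1.48816852e+00  1.25720135e+00]
[281 186]
206 121
```

View pics/w2c.png

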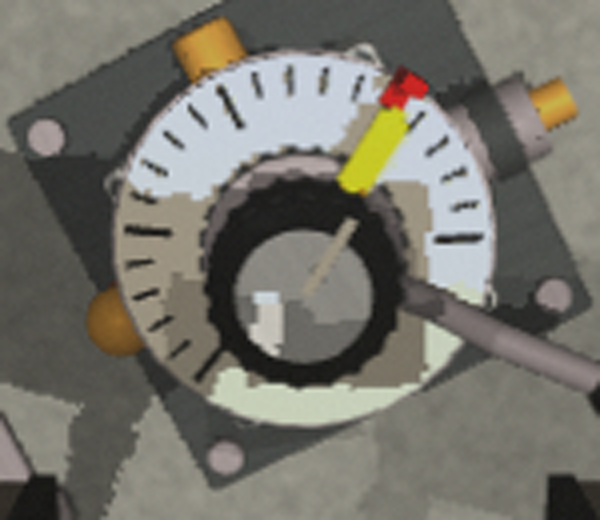

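The pointer (tip ≈ (396,108) in the crop) sits against the clip (≈ (406,87)). I'll compute the residual angle.

```bash
python3 - <<'E'
from h import *
c=np.load("w2.npy",allow_pickle=True).item()
f=lambda x,y,z: ray(c,206+x/4,121+y/4,z,True)
D=f(304,238,.063); K=f(304,296,.126); print(D,K)
for n,p in dict(tip=(395,110,.088),root=(357,186,.088),clip=(408,84,.094)).items():
    X=f(*p)
    for C in(D,K,(D+K)/2):
        d=X-C; print(n,np.round(X,4),np.hypot(*d[:2]),np.arctan2(d[1],d[0]))
Kc=np.array([.5487,-.1017]); r=.1
for a in (-2.04,-2.4,-2.8,-3.2,-3.64):
  for yaw in (a,a+np.pi/2,a-np.pi/2):
    P=Kc+r*np.array([np.cos(a),np.sin(a)]); q=bot.inverse_kinematics([*P,.076],down(yaw)); print(a,round(yaw,2),P,None if q is None else np.round(q,2))
E
```

```text
[ 0.55004485 -0.1028731   0.063     ] [ 0.54822128 -0.10257918  0.126     ]
tip [ 0.5882 -0.1307  0.088 ] 0.047178000722255656 -0.6296954038538083
tip [ 0.5882 -0.1307  0.088 ] 0.048832068337543305 -0.6125674023957972
tip [ 0.5882 -0.1307  0.088 ] 0.0480032746679361 -0.6209838583660405
root [ 0.5683 -0.1188  0.088 ] 0.024213725193106366 -0.7192316047192089
root [ 0.5683 -0.1188  0.088 ] 0.025797879821451958 -0.6812245521034364
root [ 0.5683 -0.1188  0.088 ] 0.025001291950900548 -0.6996260552417907
clip [ 0.5955 -0.1342  0.094 ] 0.05519561542773314 -0.604097687454513
clip [ 0.5955 -0.1342  0.094 ] 0.056868929385772905 -0.5901365622923075
clip [ 0.5955 -0.1342  0.094 ] 0.05603090753927342 -0.5970128915272699
-2.04 -2.04 [ 0.50348238 -0.19089287] [-0.59  0.22  1.82 -0.    1.1   1.45]
-2.04 -0.47 [ 0.50348238 -0.19089287] [-0.59  0.22  1.82  0.    1.1  -0.12]
-2.04 -3.61 [ 0.50348238 -0.19089287] None
-2.4 -2.4 [ 0.47496063 -0.16924632] [-0.58  0.13  1.92 -0.    1.09  1.82]
-2.4 -0.83 [ 0.47496063 -0.16924632] [-0.58  0.13  1.92 -0.    1.09  0.25]
-2.4 -3.97 [ 0.47496063 -0.16924632] [-0.58  0.13  1.92  0.    1.09 -2.89]
-2.8 -2.8 [ 0.45447777 -0.13519882] [-0.54  0.06  2.   -0.    1.08  2.26]
-2.8 -1.23 [ 0.45447777 -0.13519882] [-0.54  0.06  2.    0.    1.08  0.68]
-2.8 -4.37 [ 0.45447777 -0.13519882] [-0.54  0.06  2.   -0.    1.08 -2.46]
-3.2 -3.2 [ 0.44887052 -0.09586259] [-0.47  0.02  2.04  0.    1.08  2.73]
-3.2 -1.63 [ 0.44887052 -0.09586259] [-0.47  0.02  2.04 -0.    1.08  1.15]
-3.2 -4.77 [ 0.44887052 -0.09586259] [-0.47  0.02  2.04 -0.    1.08 -1.99]
-3.64 -3.64 [ 0.4608655  -0.05389728] None
-3.64 -2.07 [ 0.4608655  -0.05389728] [-0.38  0.03  2.03  0.    1.08  1.69]
-3.64 -5.21 [ 0.4608655  -0.05389728] [-0.38  0.03  2.03 -0.    1.08 -1.45]
```

Residual is about 0.02–0.03 rad (~1.5 mm), well within tolerance. Now the lever: straddle the ball and follow the arc.

```bash
python3 - <<'E'
from h import *
K=np.array([.5487,-.1020]); r=.1
def pose(a,z): return [*(K+r*np.array([np.cos(a),np.sin(a)])),z],down(a+np.pi/2)
a0=-2.042
bot.set_gripper(.6); bot.goto(*pose(a0,.20)); bot.line_to(pose(a0,.069)[0],max_speed=.1)
f0=np.array(bot.current_contact_force()); print(f0)
bot.set_gripper(.27,5); print(bot.current_opening(),bot.current_contact_force())
a=a0
while a>a0-1.75:
    a-=.15 if a>a0-1.35 else .03
    p=pose(a,.069); bot.line_to(*p,max_speed=.08)
    f=np.array(bot.current_contact_force())-f0
    ft=f@np.r_[-np.sin(a),np.cos(a),0]; fr=f@np.r_[np.cos(a),np.sin(a),0]
    print(round(a0-a,3),round(bot.current_clock(),1),"tan %.1f rad %.1f z %.1f"%(ft,fr,f[2]))
    if ft>12: break
c=bot.read_camera("top"); cv2.imwrite("pics/t3.png",c["pixels"])
E
```

```text
[-0.23768805 -0.17807679  0.05025025]
0.27252651586195137 [0.3884835  0.40647468 1.48115494]
0.15 13.9 tan 0.8 rad -0.5 z 0.0
0.3 14.2 tan -1.2 rad -0.2 z -0.3
0.45 14.6 tan 1.0 rad -1.2 z -0.3
0.6 14.9 tan 0.1 rad -1.0 z 0.1
0.75 15.2 tan -0.2 rad 0.0 z -0.4
0.9 15.6 tan -0.4 rad -0.3 z -0.0
1.05 15.9 tan -1.3 rad -0.8 z 0.2
1.2 16.2 tan 0.3 rad 0.5 z 0.8
1.35 16.6 tan -0.3 rad -0.2 z 0.7
1.5 16.9 tan -0.6 rad 0.1 z -0.2
1.53 17.2 tan 0.8 rad -1.0 z -0.0
1.56 17.4 tan 7.4 rad -2.2 z -1.1
1.59 17.7 tan 10.3 rad -2.0 z -0.4
1.62 17.9 tan 10.0 rad -4.2 z -2.9
1.65 18.2 tan 10.5 rad -5.2 z -4.5
1.68 18.4 tan 9.6 rad -6.2 z -3.2
1.71 18.7 tan 10.6 rad -7.2 z -2.9
1.74 18.9 tan 9.7 rad -8.1 z -2.6
1.77 19.2 tan 10.4 rad -8.0 z -1.3
```

The tangential force jumped to about 10 N near 1.57 rad, far over the ring's 2 N friction, so it is at the stop. Backing off, lifting and checking.

```bash
python3 - <<'E'
from h import *
K=np.array([.5487,-.1020]); r=.1
def pose(a,z): return [*(K+r*np.array([np.cos(a),np.sin(a)])),z],down(a+np.pi/2)
a=-2.042-1.6
bot.line_to(*pose(a,.069),max_speed=.08); bot.set_gripper(.6); bot.line_to(pose(a,.2)[0])
bot.goto([*K,.27],down(-1.657))
c=bot.read_camera("wrist"); np.save("w3.npy",c,allow_pickle=True)
cv2.imwrite("pics/w3c.png",cv2.resize(c["pixels"][100:270,190:390],None,fx=4,fy=4,interpolation=cv2.INTER_CUBIC)[:600])
print(bot.current_clock(),bot.current_contact_force())
E
```

```text
21.7167 [ 0.18470635 -0.66682991 -0.4575112 ]
```

View pics/w3c.png

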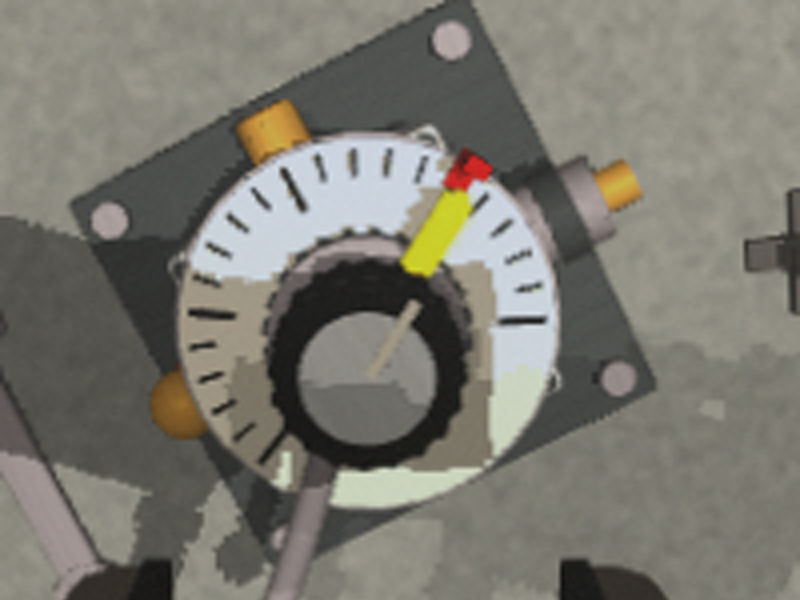

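Pointer still on the clip (tip ≈ (460,195), clip ≈ (466,172)). The ball lies below this crop, so I'll check the lever angle explicitly.

```bash
python3 - <<'E'
from h import *
c=np.load("w3.npy",allow_pickle=True).item()
cv2.imwrite("pics/w3d.png",cv2.resize(c["pixels"][200:300,200:330],None,fx=5,fy=5,interpolation=cv2.INTER_CUBIC))
f=lambda x,y,z: ray(c,190+x/4,100+y/4,z,True)
A,B,C=[f(*p,.012) for p in((110,220),(451,41),(618,378))]
for d in(B-A,B-C): print(np.arctan2(d[1],d[0]),np.hypot(*d[:2]))
E
```

```text
-1.1820979778301737 0.12638921814679027
0.3927827528036434 0.126414630989294
```

View pics/w3d.png

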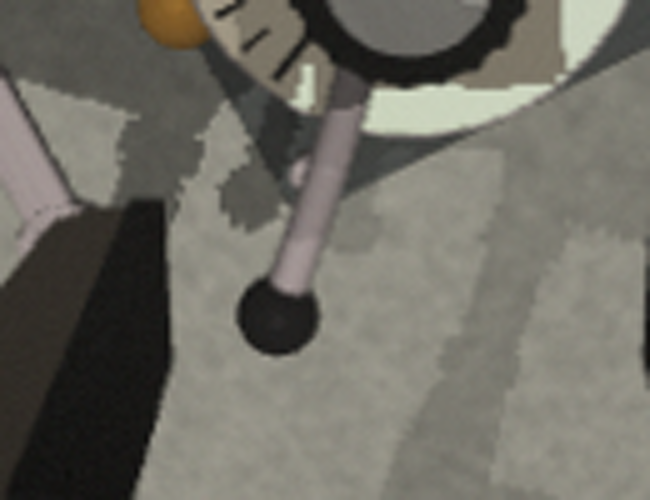

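```bash
python3 - <<'E'
from h import *
c=np.load("w3.npy",allow_pickle=True).item()
X=ray(c,200+278/5,263,.084,True); d=X-[.5487,-.102,.084]; a=np.arctan2(d[1],d[0])
print(X,np.hypot(*d[:2]),a,"ring",(3.94-(a-.3895))%(2*np.pi))
E
```

```text
[ 0.45622388 -0.06270708  0.084     ] 0.1004776886709525 2.739808396932046 ring 1.589691603067954
```

The ring reads 1.59 rad, at its stop. The gripper is clear at 0.27 m height, so I'm handing in.

```bash
python3 -c "
from workcell import bot
bot.job_done(); print(bot.current_clock())"
```

```text
the job is handed in; nothing more can be done
the job is handed in; nothing more can be done
```

I turned the knob 2.56 rad clockwise onto the red clip, let go, then swept the lock-ring lever clockwise to its stop. The job was handed in at about 22 s.

**Pointer:** measured before locking, its tip was 0.02–0.03 rad (about 1.5 mm) from the clip's line. After locking I checked by eye only, and it was still on the clip.

**Lock ring:** the last wrist picture gives about 1.59 rad, at the 1.6 stop. The push force had also jumped to about 10 N there, against about 2 N of friction. I kept commanding about 0.2 rad past the point where the force jumped. The jaws gave way at that force, so the ring was not pressed harder.

**Clip and bench:** the clip's angle was about -0.63 rad before turning the knob and -0.60 rad after. That is within what I can read off the picture, and it looked unmoved after locking. I took no final picture to check the other things on the bench, but the gripper kept above them and the forces stayed low throughout. At hand-in the arm was clear of everything, with the fingertips 0.27 m above the bench.

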